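# Clamp a long brass nozzle: three clicks of the ratchet lever, and hold

### The job

Pull the long brass nozzle up out of its upright pot and stand it, thick end down, fully home in the round seat of the blue clamping fixture. Then take the black handle of the fixture's spring-loaded ratchet lever and pull it clockwise (seen from above) exactly three clicks, never a fourth, which would bruise the brass: that closes the jaw on the nozzle. The jaw springs open when the lever is let go, so finish while still holding the lever there at the third click; leave everything else on the bench alone.

Things in the scene. Friction and masses are not known exactly. Their poses are not given: they have to be found in the camera images.
- nozzle: Loose round brass nozzle, 0.14-0.28 kg, 146 mm long. Origin: centre of its lower end; z up to its tip. From the bottom: stub dia 16 to 20 mm (3 mm foot chamfer); barrel dia 22 from 20 (shoulder, sits on the seat) to 56; cone; neck dia 15 from 63 to 122, to grip, middle at 92; taper to a dia 9 tip. Starts upright, stub down, in its pot with 2 mm play all round.
- pot_nozzle: Fixed upright pot holding the nozzle at the start: aluminium tube, outside 34 mm, bore 26 mm, on a 70 mm square dark foot; rim 70 mm and inner floor 5 mm above the table. Origin: centre of its underside. It stands left or right of the fixture; an identical pot on the other side holds the steel gauge.
- fixture: Fixed blue clamping fixture, base plate 170 (x) x 290 (y) x 15 mm. Origin: centre of its underside; z up. On its +y half: seat block 60 x 60 mm, top 37 mm above the table; a V block at +y of the seat, top 68; a sliding jaw at -y of it, rails' top 73. On its -y half: lever, pivot (cap top 113) and toothed quadrant.
- seat (a point): Centre of the mouth of the seat hole on the seat block's top, 37 mm above the table, at fixture (0, 85) mm. The hole is 18 mm wide with a 3 mm chamfer and 22 mm deep; a nozzle fully home rests with its shoulder on the block, its origin 20 mm below this point. Axes as the fixture's.
- pivot (a point): Point on the lever's vertical pivot axis at handle mid height, 113 mm above the table, at fixture (0, -35) mm. Axes as the fixture's.
- lever (a joint): Lever angle, rad: 0 at rest, growing clockwise from above, stop 0.93. At 0 it points 250 deg anticlockwise from fixture +x. Four saw teeth click, crests 0.138, 0.358, 0.578, 0.798; third hollow 0.66. They do not lock: a spring swings the lever back to 0. At the handle the spring pulls 6 N at 0, 8 N at 0.66; a tooth adds 2 to 3 N on the climb, then the pull drops by 4 to 6 N: a click.
- lever_tip (a point): Point on the handle's axis at its mid height, 113 mm above the table, carried by the lever, 150 mm from the pivot axis. Axes turn with the lever.
- handle: Upright round black handle on the lever's end, orange ring at its foot: dia 24 mm, 52 mm tall, foot 86 mm and top 138 mm above the table; the flat steel lever below it is 20 mm wide, top 84 mm. It spins freely on its axis, so the gripper may keep its direction while the lever swings. Origin: centre of its foot.
- jaw_pad: Brass jaw face, 30 wide x 24 mm tall. At rest 4.6 mm clear of a seated nozzle's barrel, still clear at the second click; at the third it presses the barrel against the V block with 4 to 8 N, shifting it about 0.5 mm. Origin: the fixture's while open, sliding with the jaw in fixture +y.
- pot_gauge: The other fixed upright pot, same size as the nozzle's; it holds the steel gauge and is not used. Origin: centre of its underside.
- gauge: Bystander: dark steel plug gauge with a red ring, 134 mm long, standing in the other pot. Origin: centre of its lower end.
- oil: Bystander: amber bottle, 60 mm in diameter, 170 mm tall. Origin: centre of its underside.
- jar: Bystander: clear jar with a blue lid, 72 mm in diameter, 85 mm tall. Origin: centre of its underside.
- wrench: Bystander: steel wrench lying flat, 180 mm long. Origin: its middle, on the table.
- screwdriver: Bystander: screwdriver with an orange handle, lying, 200 mm long. Origin: below its middle, on the table.

How it is judged:
By the outcome, as a careful person would: the job done as asked, in the order asked, and still so for the second after the job is handed in, while the arm keeps its last pose, push and grip.
It also fails if it takes over 70 s, if anything falls off the work surface, if the arm or the gripper's body presses on something with over 40 N, if the wrist force passes 120 N, or if a joint passes its speed limit or range.

### The arm

A 7-joint arm with a two-finger parallel gripper is mounted at the origin on the work surface. World frame = base frame: x ahead of the robot, y to its left, z up, the work surface at z = 0. Lengths are in m, angles in rad, forces in N, time in s.
With the tool pointing down it reaches from about 0.425 to 0.95 m from the base axis. Payload 4.7 kg.
Tool frame: the origin (TCP) lies where the fingers leave the gripper's body, on its centre line; the fingertips stand 73 mm ahead of it and the grasp point (between the pads) lies 54 mm ahead of it; z points along the fingers, y is the line along which they close (so a half turn about z gives the same grasp; the last joint's range is limited). The gripper opens to 85 mm and grips with 20 to 120 N. Pads are 22 mm wide; open, the fingers measure 114 mm over their backs; the gripper's body (76 mm by 85 mm) begins 54 mm behind the grasp point. The pads swing forward as they close: fully open they stand 13 mm farther back than shut.
Start: joints at [-1.273, 0.469, -0.049, 1.532, 0.024, 1.141, -0.082], TCP at [0.217, 0.639, 0.304] pointing down, gripper open.
Joint ranges: [-2.59, 2.59], [-0.33, 1.99], [-1.39, 1.29], [0.1, 2.45], [-1.04, 4.18], [0.21, 1.99], [-2.66, 2.66]. Speed limits (rad/s): [2.57, 2.57, 3.14, 3.14, 3.14, 3.14, 3.14].

### API

Orientations are given as a 3x3 rotation matrix whose columns are the frame's x, y, z axes.
In Python, from bench import status, eyes, ticket gives the robot as it stands.
- The arm moves only by the tool arm_command, never from a script. Its argument "rows" is a list of rows, each a list of 3 entries, a list of its own where there are three numbers: the turn, a rotation vector about the tool's x, y, z in rad, then the shift along the tool's x, y, z in cm, then the closure, from -1 (fully open) to 1 (shut). A call has 1 to 12 rows; each row is the pose to reach, as a shift and turn from the pose commanded when the call began, along the tool's axes at that moment; what a row does not reach only later rows make up. A row lasts 1/8 s, in which the tool goes at most 62.5 mm and 10.7 degrees, less where a joint would pass 70% of its speed; a pose out of reach is approached as far as the arm can. A call with a gripper value outside its range is refused whole. The fingers move at their own pace and stop on an object; the grip force is fixed at half the most. Time passes only in rows, so rows that repeat a pose let the fingers close. It gives the time, the measured TCP pose, the force, the opening and the grip force at its end, in the units of the state.
- status.observe(): the state, without advancing time (a new reading comes with each control period).
- eyes.snapshot(name): name is "scene" or "top" or "wrist"; returns a dict with "color" (420x560x3 uint8, blue, green, red), "fx", "fy", "cx", "cy" (pixels), "world_from_camera" (4x4, takes a point from camera to world coordinates). Camera axes: x right, y up, looking along -z (the intrinsics and any distortion apply to the point x, -y, -z); pixel columns grow to the right and rows downward; lengths in m; the calibration is good to about 2 mm. The wrist camera is an equidistant fisheye: a pixel r from the principal point sees the ray r / f radians off the axis. A picture is of the moment at which its call begins. There is no depth.
- ticket.hand_in(): hands the job in; it is judged then, once.
The state is a dict: "time_s": time; "qpos": joint angles; "qd": joint speeds; "joint_torque": joint torques, N m; "tcp_pos": TCP position; "tool_rot": TCP orientation; "wrist_force": force on the tool from outside, world axes, zero at the start; "ft_torque": the same for the moment, N m; "opening": finger opening in m; "grip_force": force on a finger pad.
Only numpy, scipy, OpenCV 4.12 (cv2) and the standard library are available. Lean on these libraries where they do the work, as an engineer would, in place of code of your own. Each camera call takes 0.05 s, during which the arm holds its last target. There are 200 camera calls.

## Working session

There is one attempt and no reset: what is moved stays moved. The work goes in short steps, Python scripts to look and compute and a tool call to move; the robot and the scene stay as the last step left them, time stands still between calls to the robot, and variables do not carry over. Pictures are saved under pics/ and viewed, at most 10 in all, crops included, and the job is handed in when it is done.

Besides the shell and the picture viewer there is one more tool, called after "Request:" as name([rows], argument=value, ...), one row to a line, values as JSON. arm_command: Moves the arm, as the interface text tells. Its arguments: {"type":"object","properties":{"rows":{"type":"array"}},"required":["rows"]}

```bash
mkdir -p pics; ls; python3 - <<'E'
from bench import status, eyes
import cv2,numpy as np,pickle
s=status.observe(); print({k:np.round(v,3).tolist() for k,v in s.items()})
for n in("scene","top"):
    d=eyes.snapshot(n); cv2.imwrite(f"pics/{n}0.png",d["color"]); pickle.dump(d,open(f"{n}0.pkl","wb"))
    print(n,d["fx"],d["fy"],d["cx"],d["cy"],np.round(d["world_from_camera"],3).tolist(),[k for k in d])
E
```

```text
pics
{'time_s': 0.0, 'qpos': [-1.273, 0.469, -0.049, 1.534, 0.024, 1.141, -0.082], 'qd': [0.001, -0.0, -0.001, -0.001, -0.001, 0.001, -0.0], 'joint_torque': [-0.0, -51.031, -0.047, -23.771, 0.011, 0.008, 0.0], 'tcp_pos': [0.216, 0.639, 0.303], 'tool_rot': [[-0.947, 0.321, -0.001], [0.321, 0.947, -0.002], [-0.0, -0.002, -1.0]], 'wrist_force': [-0.08, 0.523, 0.378], 'ft_torque': [-0.038, 0.014, -0.009], 'grip_force': 0.0, 'opening': 0.086}
scene 418.81424937707527 418.81424937707527 273.0589709087379 202.43944309339818 [[0.652, -0.442, 0.616, 1.235], [0.758, 0.355, -0.547, -0.624], [0.023, 0.824, 0.566, 0.736], [0.0, 0.0, 0.0, 1.0]] ['color', 'fx', 'fy', 'cx', 'cy', 'world_from_camera']
top 487.0378129665063 487.0378129665063 275.6249325645774 205.50910244187412 [[0.021, 0.998, -0.06, 0.462], [-1.0, 0.022, 0.017, 0.002], [0.018, 0.059, 0.998, 1.508], [0.0, 0.0, 0.0, 1.0]] ['color', 'fx', 'fy', 'cx', 'cy', 'world_from_camera']
```

View pics/top0.png

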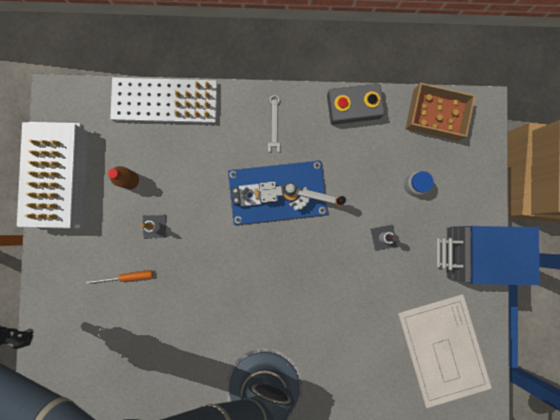

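View pics/scene0.png

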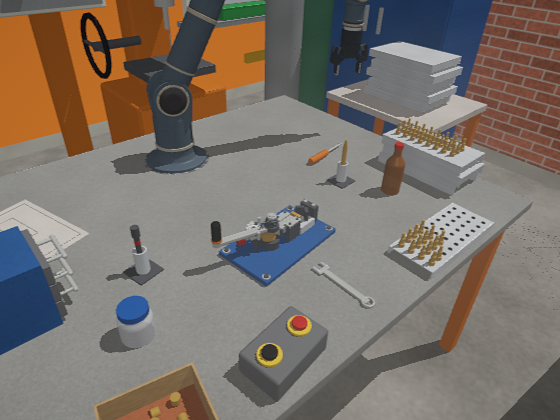

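The top view shows the fixture at about (278,193) with the seat half on the left (+y), the brass nozzle pot at (153,226), the gauge pot at (384,238), and the lever pointing right. I'll enlarge the fixture and the nozzle pot.

```bash
cat > h.py <<'E'
import numpy as np,pickle,cv2
def ray(d,u,v):
    T=np.array(d["world_from_camera"]); p=T[:3,:3]@np.array([(u-d["cx"])/d["fx"],-(v-d["cy"])/d["fy"],-1]); return T[:3,3],p
def atz(d,u,v,z):
    o,p=ray(d,u,v); return (o+p*(z-o[2])/p[2])
def proj(d,P):
    T=np.array(d["world_from_camera"]); q=T[:3,:3].T@(np.array(P)-T[:3,3]); return np.array([d["cx"]+d["fx"]*q[0]/-q[2], d["cy"]-d["fy"]*q[1]/-q[2]])
def tri(obs):
    A=np.zeros((3,3));b=np.zeros(3)
    for d,u,v in obs:
        o,p=ray(d,u,v);p=p/np.linalg.norm(p);M=np.eye(3)-np.outer(p,p);A+=M;b+=M@o
    return np.linalg.solve(A,b)
E
python3 - <<'E'
from h import *
t=cv2.imread("pics/top0.png");s=cv2.imread("pics/scene0.png")
def crop(im,x,y,w,h,k): 
    return cv2.resize(im[y:y+h,x:x+w],None,fx=k,fy=k,interpolation=cv2.INTER_CUBIC)
a=crop(t,222,152,132,80,6); cv2.imwrite("pics/c1.png",a)   # 792x480
b=np.hstack([crop(t,132,206,40,50,10),crop(s,325,135,40,50,10)]) # 800x500
cv2.imwrite("pics/c2.png",b)
E
```

```text
(no output)
```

View pics/c1.png

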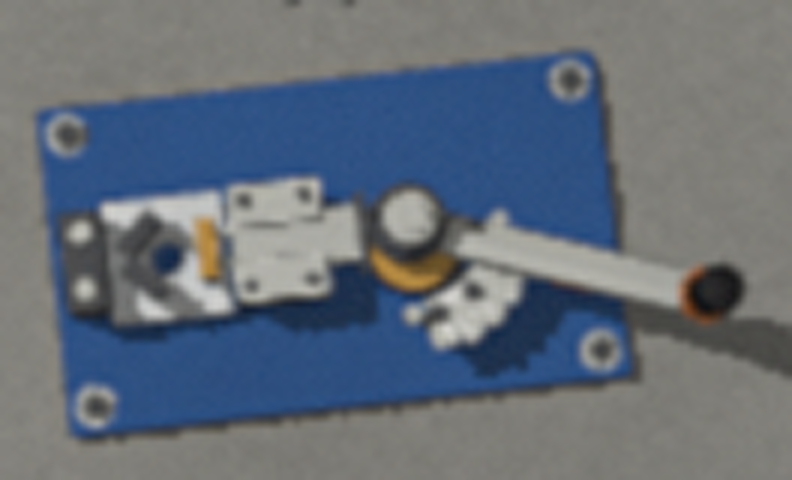

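View pics/c2.png

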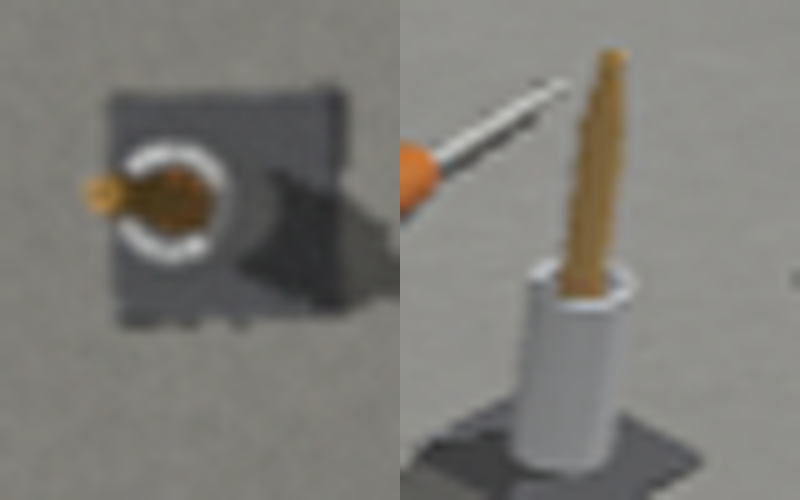

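Read from the enlarged crops, in crop pixels.
- **Fixture crop:** the screws are at (67,134), (570,80), (601,350) and (96,406). The seat hole is at (168,257), the pivot cap at (410,216) and the handle top at (718,291).
- **Pot crop:** the nozzle tip is at (105,195) in the top view and (617,57) in the scene view. The rim centre is at (172,203) in the top view and (582,288) in the scene view.

```bash
python3 - <<'E'
from h import *
t=pickle.load(open("top0.pkl","rb"));s=pickle.load(open("scene0.pkl","rb"))
c1=lambda x,y:((x+.5)/6-.5+222,(y+.5)/6-.5+152)
c2=lambda x,y:((x+.5)/10-.5+132,(y+.5)/10-.5+206)
c3=lambda x,y:((x-400+.5)/10-.5+325,(y+.5)/10-.5+135)
sc=np.array([atz(t,*c1(*p),.017) for p in[(67,134),(570,80),(601,350),(96,406)]])
cn=np.array([atz(t,*c1(*p),.015) for p in[(38,108),(602,50),(637,378),(72,437)]])
for q in(sc,cn):
    c=q.mean(0); dy=(q[0]+q[3]-q[1]-q[2])/2; dx=(q[0]+q[1]-q[2]-q[3])/2
    yaw=np.arctan2(-dy[0],dy[1]); yx=np.arctan2(dx[1],dx[0])
    print("fix",c.round(4),"len",np.linalg.norm(dy),np.linalg.norm(dx),"yaw",yaw,yx)
    R=np.array([[np.cos(yaw),-np.sin(yaw)],[np.sin(yaw),np.cos(yaw)]])
    print(" seat pred",(c[:2]+R@[0,.085]).round(4),"piv",(c[:2]+R@[0,-.035]).round(4),"tip",(c[:2]+R@(np.array([0,-.035])+.15*np.array([np.cos(np.radians(250)),np.sin(np.radians(250))]))).round(4))
print("seat",atz(t,*c1(168,257),.037),"piv",atz(t,*c1(410,216),.113),"handle",atz(t,*c1(720,290),.138))
print("foot",np.mean([atz(t,*c2(*p),.006) for p in[(110,92),(343,90),(345,318),(118,325)]],0))
print("rim top",atz(t,*c2(172,203),.07),"scene",atz(s,*c3(582,288),.07),"tri",tri([(t,*c2(172,203)),(s,*c3(582,288))]))
print("tip top",atz(t,*c2(105,195),.151),"scene",atz(s,*c3(617,57),.151),"tri",tri([(t,*c2(105,195)),(s,*c3(617,57))]))
E
```

```text
fix [ 0.5927 -0.0275  0.017 ] len 0.2596882987552932 0.14003821809973546 yaw 0.13181384011177344 0.13098327676644653
 seat pred [0.5816 0.0568] piv [ 0.5973 -0.0622] tip [ 0.565  -0.2086]
fix [ 0.5927 -0.0295  0.015 ] len 0.29109244605152707 0.1698772375331132 yaw 0.12636379394118216 0.1252915308561261
 seat pred [0.5819 0.0548] piv [ 0.5971 -0.0642] tip [ 0.5639 -0.2105]
seat [0.58151833 0.0564901  0.037     ] piv [ 0.5976864  -0.06178158  0.113     ] handle [ 0.56361684 -0.20743055  0.138     ]
foot [0.47976361 0.34679335 0.006     ]
rim top [0.47955074 0.34879041 0.07      ] scene [0.48190346 0.34419707 0.07      ] tri [0.47907607 0.34896555 0.06717126]
tip top [0.48037393 0.34778566 0.151     ] scene [0.47977532 0.34906258 0.151     ] tri [0.48051758 0.347769   0.15165499]
```

```bash
cat >> h.py <<'E'
def go(x,y,z):
    from bench import status
    s=status.observe();R=np.array(s["tool_rot"]);p=np.array(s["tcp_pos"])
    print("t",s["time_s"],"tcp",p.round(4).tolist(),"shift cm",(R.T@(np.array([x,y,z])-p)*100).round(2).tolist(),"F",np.round(s["wrist_force"],1).tolist(),"z",R[:,2].round(4).tolist(),"y",R[:,1].round(3).tolist(),"open",s["opening"])
E
python3 -c "
from h import *
go(.48,.348,.30)"
```

```text
t 0.1 tcp [0.2165, 0.6389, 0.303] shift cm [-34.29, -19.09, 0.33] F [0.2, 0.4, 0.3] z [-0.0005, -0.0017, -1.0] y [0.321, 0.947, -0.002] open 0.08515328108814192
```

Request:
arm_command([
  [[0,0,0],[-5.7,-3.2,0],-1],
  [[0,0,0],[-11.4,-6.4,0],-1],
  [[0,0,0],[-17.1,-9.6,0],-1],
  [[0,0,0],[-22.8,-12.8,0],-1],
  [[0,0,0],[-28.5,-16,0],-1],
  [[0,0,0],[-34.3,-19.1,0],-1],
  [[0,0,0],[-34.3,-19.1,0],-1],
  [[0,0,0],[-34.3,-19.1,0],-1],
])

```text
time_s: 1.1
tcp_pos: [0.4807, 0.3473, 0.3036]
tool_rot: [[-0.946, 0.324, -0.001], [0.324, 0.946, -0.0], [0.0, -0.0, -1.0]]
wrist_force: [0.1, 0.3, 0.4]
opening: 0.0856
grip_force: 0.0
```

```bash
python3 - <<'E'
from h import *
from bench import eyes
d=eyes.snapshot("wrist");pickle.dump(d,open("w1.pkl","wb"));print(d["fx"],d["cx"],d["cy"],np.round(d["world_from_camera"],3).tolist())
cv2.imwrite("pics/w1.png",d["color"]);go(.48,.348,.157)
E
```

```text
325.19226210127806 280.8692550654391 212.7602322674979 [[0.324, -0.912, -0.253, 0.417], [0.946, 0.312, 0.087, 0.368], [-0.001, -0.267, 0.964, 0.373], [0.0, 0.0, 0.0, 1.0]]
t 1.15 tcp [0.4794, 0.3491, 0.3036] shift cm [-0.11, -0.09, 14.66] F [-0.0, -0.0, 0.4] z [-0.0012, 0.0006, -1.0] y [0.32, 0.947, 0.0] open 0.08532002182513022
```

View pics/w1.png

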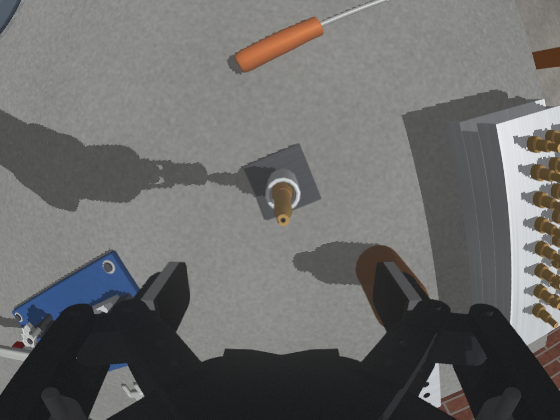

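The wrist view shows the nozzle tip at about (283,218), the pot rim at (282,192), and the nozzle centred between the fingers. The oil bottle is behind the right finger's column, so I'll check that clearance.

```bash
cat >> h.py <<'E'
def fray(d,u,v):
    x=np.array([u-d["cx"],v-d["cy"]]);r=np.hypot(*x);th=r/d["fx"];x=x/max(r,1e-9)*np.sin(th)
    T=np.array(d["world_from_camera"]);return T[:3,3],T[:3,:3]@np.array([x[0],-x[1],-np.cos(th)])
def fatz(d,u,v,z):
    o,p=fray(d,u,v);return o+p*(z-o[2])/p[2]
E
python3 - <<'E'
from h import *
d=pickle.load(open("w1.pkl","rb"));t=pickle.load(open("top0.pkl","rb"))
print(fatz(d,283,218,.151),fatz(d,282,192,.07),"oil",atz(t,114,172,.17),atz(t,129,181,0.03))
E
```

```text
[0.47893978 0.34816437 0.151     ] [0.47695749 0.34832262 0.07      ] oil [0.62399881 0.42504061 0.17      ] [0.61459076 0.42302903 0.03      ]
```

Request:
arm_command([
  [[0,0,0],[0,0,4],-1],
  [[0,0,0],[0,0,8],-1],
  [[0,0,0],[0,0,11],-1],
  [[0,0,0],[0,0,13],-1],
  [[0,0,0],[0,0,14.6],-1],
  [[0,0,0],[0,0,14.6],-1],
  [[0,0,0],[0,0,14.6],1],
  [[0,0,0],[0,0,14.6],1],
  [[0,0,0],[0,0,14.6],1],
  [[0,0,0],[0,0,14.6],1],
  [[0,0,0],[0,0,14.6],1],
  [[0,0,0],[0,0,14.6],1],
])

```text
time_s: 2.65
tcp_pos: [0.4805, 0.3485, 0.1584]
tool_rot: [[-0.947, 0.321, 0.001], [0.321, 0.947, 0.001], [-0.0, 0.001, -1.0]]
wrist_force: [-0.5, -0.4, 3.9]
opening: 0.0137
grip_force: 58.5
```

Request:
arm_command([
  [[0,0,0],[0,0,-1],1],
  [[0,0,0],[0,0,-3],1],
  [[0,0,0],[0,0,-6],1],
  [[0,0,0],[0,0,-9],1],
  [[0,0,0],[0,0,-12],1],
  [[0,0,0],[0,0,-12],1],
  [[0,0,0],[0,0,-12],1],
])

```text
time_s: 3.52
tcp_pos: [0.4796, 0.3478, 0.2768]
tool_rot: [[-0.947, 0.321, -0.002], [0.321, 0.947, -0.001], [0.001, -0.002, -1.0]]
wrist_force: [-0.9, 0.1, -2.5]
opening: 0.0134
grip_force: 58.5
```

```bash
python3 -c "
from h import *
go(.5817,.0565,.28)"
```

```text
t 3.525 tcp [0.4796, 0.3478, 0.2768] shift cm [-19.03, -24.31, -0.3] F [-0.9, 0.1, -2.5] z [-0.0017, -0.0013, -1.0] y [0.321, 0.947, -0.002] open 0.013444351899910388
```

Request:
arm_command([
  [[0,0,0],[-1,-1.3,0],1],
  [[0,0,0],[-3,-3.9,0],1],
  [[0,0,0],[-6,-7.7,0],1],
  [[0,0,0],[-9,-11.5,0],1],
  [[0,0,0],[-12,-15.3,0],1],
  [[0,0,0],[-15,-19.2,0],1],
  [[0,0,0],[-17.5,-22.4,0],1],
  [[0,0,0],[-19,-24.3,0],1],
  [[0,0,0],[-19,-24.3,0],1],
  [[0,0,0],[-19,-24.3,0],1],
])

```text
time_s: 4.78
tcp_pos: [0.5815, 0.0577, 0.2771]
tool_rot: [[-0.947, 0.321, -0.002], [0.32, 0.947, 0.0], [0.002, -0.0, -1.0]]
wrist_force: [-0.7, 0.1, -1.1]
opening: 0.0135
grip_force: 58.6
```

```bash
python3 - <<'E'
from h import *
from bench import eyes
ims=[]
for n in("wrist","scene","top"):
    d=eyes.snapshot(n);pickle.dump(d,open(n[0]+"2.pkl","wb"));ims.append(d["color"])
go(.5817,.0565,.28)
w,s,t=ims
t_=pickle.load(open("s2.pkl","rb"));print(proj(t_,[.5817,.0565,.12]),proj(t_,[.5817,.0565,.037]))
k=lambda im,x,y,w,h,f:cv2.resize(im[y:y+h,x:x+w],None,fx=f,fy=f,interpolation=cv2.INTER_CUBIC)
cv2.imwrite("pics/m2.png",np.hstack([k(w,180,130,200,200,2),k(s,250,140,80,120,5)[:400*1+200][:600] if 0 else cv2.resize(k(s,250,160,80,80,5),(400,400))]))
E
```

```text
t 4.925 tcp [0.5817, 0.0586, 0.2776] shift cm [-0.07, -0.2, -0.24] F [0.3, 0.8, -2.6] z [-0.0007, 0.0005, -1.0] y [0.319, 0.948, 0.0] open 0.013272256639754777
[301.47810725 193.92549846] [299.665076   218.72582727]
```

View pics/m2.png

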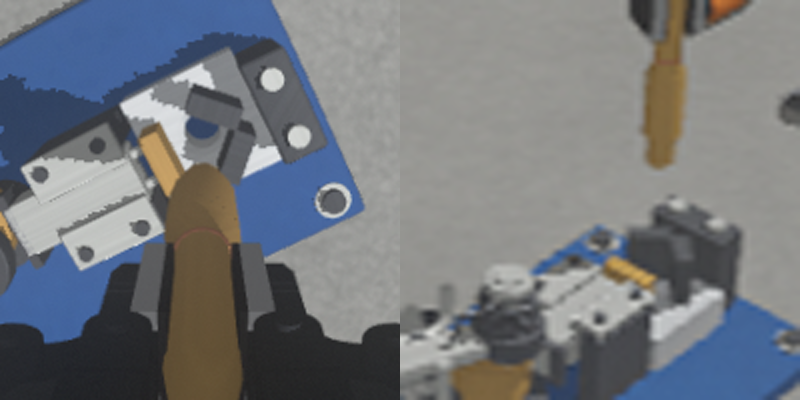

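The nozzle hangs straight in the grip. The seat hole is at wrist crop (202,127), about px (281,193).

```bash
python3 - <<'E'
from h import *
d=pickle.load(open("w2.pkl","rb"))
f=lambda x,y,z:fatz(d,(x+.5)/2-.5+180,(y+.5)/2-.5+130,z).round(4)
print("hole",f(202,127,.037),"screw",f(333,201,.017), "seat block corners",f(228,47,.037),f(120,100,.037),f(284,154,.037))
# predicted hole & contour
from math import *
for c in((.593,-.028,.13),):
    R=np.array([[cos(c[2]),-sin(c[2])],[sin(c[2]),cos(c[2])]])
    for p in((0,.085),(-.07,.13),(-.03,.115),(-.03,.055)): print(p,(np.array(c[:2])+R@p).round(4))
go(.582,.0565,.185)
E
```

```text
hole [0.5795 0.0569 0.037 ] screw [0.6448 0.1097 0.017 ] seat block corners [0.5465 0.0811 0.037 ] [0.554  0.0235 0.037 ] [0.6053 0.0909 0.037 ]
(0, 0.085) [0.582  0.0563]
(-0.07, 0.13) [0.5067 0.0918]
(-0.03, 0.115) [0.5483 0.0821]
(-0.03, 0.055) [0.5561 0.0226]
t 4.925 tcp [0.5817, 0.0586, 0.2776] shift cm [-0.1, -0.19, 9.26] F [0.3, 0.8, -2.6] z [-0.0007, 0.0005, -1.0] y [0.319, 0.948, 0.0] open 0.013272256639754777
```

Request:
arm_command([
  [[0,0,0],[-0.05,-0.15,2],1],
  [[0,0,0],[-0.05,-0.15,5],1],
  [[0,0,0],[-0.05,-0.15,7],1],
  [[0,0,0],[-0.05,-0.15,8],1],
  [[0,0,0],[-0.05,-0.15,8.5],1],
  [[0,0,0],[-0.05,-0.15,8.8],1],
  [[0,0,0],[-0.05,-0.15,9.1],1],
  [[0,0,0],[-0.05,-0.15,9.1],1],
])

```text
time_s: 5.92
tcp_pos: [0.5822, 0.056, 0.1871]
tool_rot: [[-0.947, 0.321, 0.0], [0.321, 0.947, 0.001], [-0.0, 0.001, -1.0]]
wrist_force: [-0.7, 0.8, -1.7]
opening: 0.0135
grip_force: 58.6
```

```bash
python3 - <<'E'
from h import *
from bench import eyes
ims=[]
for n in("wrist","scene"):
    d=eyes.snapshot(n);pickle.dump(d,open(n[0]+"3.pkl","wb"));ims.append(d["color"])
go(.582,.0565,.169)
w,s=ims
k=lambda im,x,y,w,h,f:cv2.resize(im[y:y+h,x:x+w],None,fx=f,fy=f,interpolation=cv2.INTER_CUBIC)
cv2.imwrite("pics/m3.png",np.hstack([k(w,205,170,133,133,3),k(s,275,175,50,50,8)[:399]]))
E
```

```text
t 6.025 tcp [0.5822, 0.056, 0.1871] shift cm [0.04, 0.04, 1.81] F [0.3, 0.7, -1.6] z [0.0005, 0.0006, -1.0] y [0.321, 0.947, 0.001] open 0.013507604997647152
```

View pics/m3.png

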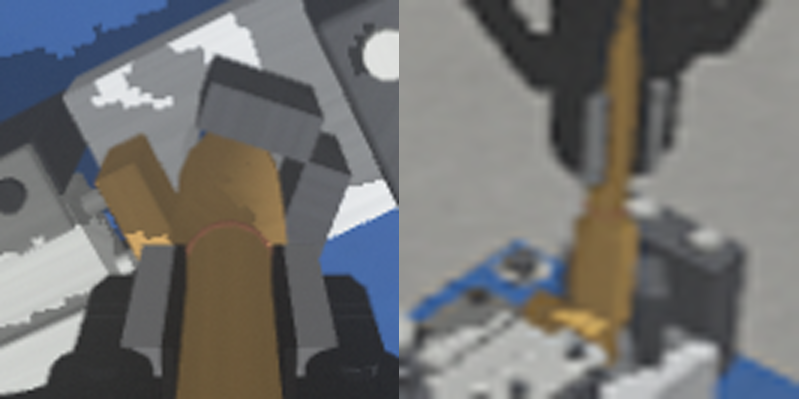

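The nozzle foot is between the jaw pad and the V block, just at the mouth of the hole, with no contact force so far. I'll lower it gently.

Request:
arm_command([
  [[0,0,0],[0,0,0.2],1],
  [[0,0,0],[0,0,0.4],1],
  [[0,0,0],[0,0,0.6],1],
  [[0,0,0],[0,0,0.8],1],
  [[0,0,0],[0,0,0.8],1],
])

```text
time_s: 6.65
tcp_pos: [0.5821, 0.0559, 0.1786]
tool_rot: [[-0.947, 0.321, -0.0], [0.321, 0.947, 0.0], [0.0, 0.0, -1.0]]
wrist_force: [-0.6, 1.6, -2.4]
opening: 0.0134
grip_force: 58.6
```

Inserted 8 mm with no resistance, so I'll keep going until the shoulder seats.

Request:
arm_command([
  [[0,0,0],[0,0,0.2],1],
  [[0,0,0],[0,0,0.4],1],
  [[0,0,0],[0,0,0.6],1],
  [[0,0,0],[0,0,0.7],1],
  [[0,0,0],[0,0,0.7],1],
])

```text
time_s: 7.28
tcp_pos: [0.5821, 0.0558, 0.1717]
tool_rot: [[-0.947, 0.321, -0.0], [0.321, 0.947, 0.0], [0.0, 0.0, -1.0]]
wrist_force: [0.6, 3.2, -0.5]
opening: 0.0133
grip_force: 58.8
```

Request:
arm_command([
  [[0,0,0],[0,0,0.1],1],
  [[0,0,0],[0,0,0.2],1],
  [[0,0,0],[0,0,0.3],1],
  [[0,0,0],[0,0,0.3],1],
])

```text
time_s: 7.78
tcp_pos: [0.5824, 0.0558, 0.1704]
tool_rot: [[-0.947, 0.321, 0.001], [0.321, 0.947, 0.001], [-0.0, 0.001, -1.0]]
wrist_force: [-2.2, 2.8, 10.1]
opening: 0.0135
grip_force: 60.1
```

Request:
arm_command([
  [[0,0,0],[0,0,0],-1],
  [[0,0,0],[0,0,0],-1],
  [[0,0,0],[0,0,0],-1],
  [[0,0,0],[0,0,0],-1],
  [[0,0,0],[0,0,0],-1],
  [[0,0,0],[0,0,0],-1],
  [[0,0,0],[0,0,-2],-1],
  [[0,0,0],[0,0,-5],-1],
  [[0,0,0],[0,0,-9],-1],
  [[0,0,0],[0,0,-12],-1],
  [[0,0,0],[0,0,-12],-1],
])

```text
time_s: 9.15
tcp_pos: [0.5833, 0.0556, 0.2916]
tool_rot: [[-0.947, 0.321, 0.006], [0.321, 0.947, 0.001], [-0.005, 0.003, -1.0]]
wrist_force: [0.5, 0.3, 0.6]
opening: 0.0854
grip_force: 0.0
```

```bash
python3 - <<'E'
from h import *
from bench import eyes
ims=[]
for n in("wrist","scene"):
    d=eyes.snapshot(n);pickle.dump(d,open(n[0]+"4.pkl","wb"));ims.append(d["color"])
go(.564,-.2085,.29)
w,s=ims
d=pickle.load(open("s4.pkl","rb"))
for z in(.037,.073,.163): print(z,proj(d,[.582,.0565,z]).round(1))
k=lambda im,x,y,w,h,f:cv2.resize(im[y:y+h,x:x+w],None,fx=f,fy=f,interpolation=cv2.INTER_CUBIC)
cv2.imwrite("pics/m4.png",np.hstack([k(w,190,130,200,200,2),k(s,265,165,66,66,6)[:400]]))
E
```

```text
t 9.25 tcp [0.5817, 0.0556, 0.2884] shift cm [-6.8, -25.58, -0.16] F [-1.1, -0.5, 0.1] z [-0.0007, 0.0, -1.0] y [0.321, 0.947, -0.0] open 0.08571162741985465
0.037 [299.7 218.8]
0.073 [300.5 208.3]
0.163 [302.6 180.3]Traceback (most recent call last):
  File "<stdin>", line 11, in <module>
    return _nx.concatenate(arrs, 1, dtype=dtype, casting=casting)
           ~~~~~~~~~~~~~~~^^^^^^^^^^^^^^^^^^^^^^^^^^^^^^^^^^^^^^^
ValueError: all the input array dimensions except for the concatenation axis must match exactly, but along dimension 0, the array at index 0 has size 400 and the array at index 1 has size 396
```

```bash
python3 - <<'E'
from h import *
w,s=[pickle.load(open(n+"4.pkl","rb"))["color"] for n in"ws"]
k=lambda im,x,y,w,h,f:cv2.resize(im[y:y+h,x:x+w],(400,400),interpolation=cv2.INTER_CUBIC)
cv2.imwrite("pics/m4.png",np.hstack([k(w,190,130,200,200,2),k(s,265,165,66,66,6)]))
E
```

```text
(no output)
```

View pics/m4.png

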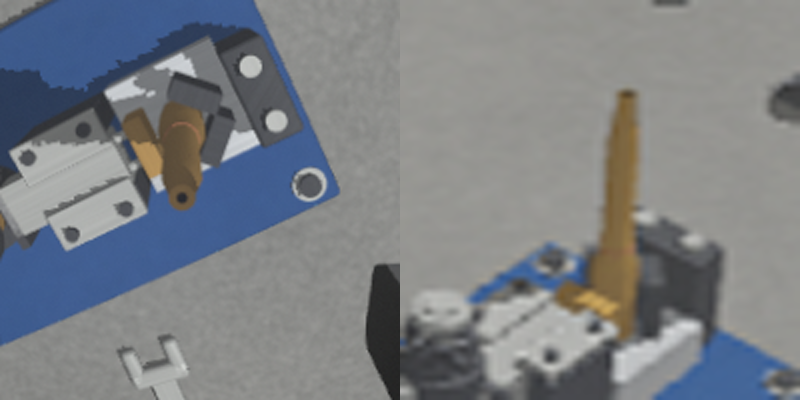

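The nozzle is upright and home. Its tip in the scene view is at px (302.5,180.7) against a predicted (302.6,180.3). Next is the lever.

Request:
arm_command([
  [[0,0,0],[-1,-4,0],-1],
  [[0,0,0],[-2.5,-9.5,0],-1],
  [[0,0,0],[-4,-15,0],-1],
  [[0,0,0],[-5.4,-20.5,0],-1],
  [[0,0,0],[-6.8,-25.6,0],-1],
  [[0,0,0],[-6.8,-25.6,0],-1],
  [[0,0,0],[-6.8,-25.6,0],-1],
])

```text
time_s: 10.12
tcp_pos: [0.5639, -0.208, 0.2873]
tool_rot: [[-0.947, 0.321, -0.003], [0.321, 0.947, 0.001], [0.003, 0.001, -1.0]]
wrist_force: [0.1, 0.2, 0.5]
opening: 0.0851
grip_force: 0.0
```

```bash
python3 - <<'E'
from h import *
from bench import eyes,status
d=eyes.snapshot("wrist");pickle.dump(d,open("w5.pkl","wb"));cv2.imwrite("pics/w5.png",d["color"][100:340,140:420].repeat(2,0).repeat(2,1))
go(.5645,-.2085,.17);print(np.round(status.observe()["qpos"],2))
E
```

```text
t 10.175 tcp [0.5643, -0.2071, 0.2876] shift cm [-0.09, -0.14, 11.76] F [-1.5, 0.1, -0.5] z [-0.0021, 0.0015, -1.0] y [0.319, 0.948, 0.001] open 0.08558645372298046
[ 0.07  0.37  0.28  1.75 -0.12  1.04  1.64]
```

View pics/w5.png

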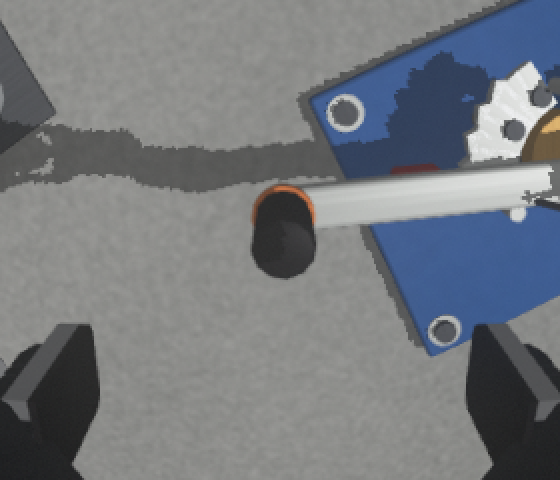

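The handle top is at wrist crop (285,246), centred between the fingers. I'll turn the gripper a quarter turn so the fingers close along the pull direction.

Request:
arm_command([
  [[0,0,0.17],[0,0,0],-1],
  [[0,0,0.34],[0,0,0],-1],
  [[0,0,0.51],[0,0,0],-1],
  [[0,0,0.68],[0,0,0],-1],
  [[0,0,0.85],[0,0,0],-1],
  [[0,0,1.02],[0,0,0],-1],
  [[0,0,1.19],[0,0,0],-1],
  [[0,0,1.36],[0,0,0],-1],
  [[0,0,1.5],[0,0,0],-1],
  [[0,0,1.57],[0,0,0],-1],
  [[0,0,1.57],[0,0,0],-1],
])

```text
time_s: 11.55
tcp_pos: [0.5647, -0.2066, 0.2883]
tool_rot: [[0.316, 0.949, -0.001], [0.949, -0.316, 0.001], [0.001, -0.001, -1.0]]
wrist_force: [0.3, -0.4, 1.4]
opening: 0.0854
grip_force: 0.0
```

```bash
python3 - <<'E'
from h import *
from bench import status
d=pickle.load(open("w5.pkl","rb"));print(fatz(d,282.3,222.8,.138))
go(.5643,-.208,.17);print(np.round(status.observe()["qpos"],2))
E
```

```text
[ 0.56408528 -0.20820426  0.138     ]
t 11.55 tcp [0.5647, -0.2066, 0.2883] shift cm [-0.16, 0.02, 11.83] F [0.3, -0.4, 1.4] z [-0.001, 0.0009, -1.0] y [0.949, -0.316, -0.001] open 0.08541969724454249
[-0.19  0.41  0.63  1.76 -0.27  1.06  0.21]
```

Request:
arm_command([
  [[0,0,0],[-0.1,0,3],-1],
  [[0,0,0],[-0.1,0,6],-1],
  [[0,0,0],[-0.1,0,9],-1],
  [[0,0,0],[-0.1,0,11],-1],
  [[0,0,0],[-0.1,0,11.8],-1],
  [[0,0,0],[-0.1,0,11.8],-1],
  [[0,0,0],[-0.1,0,11.8],1],
  [[0,0,0],[-0.1,0,11.8],1],
  [[0,0,0],[-0.1,0,11.8],1],
  [[0,0,0],[-0.1,0,11.8],1],
  [[0,0,0],[-0.1,0,11.8],1],
  [[0,0,0],[-0.1,0,11.8],1],
])

```text
time_s: 13.05
tcp_pos: [0.5649, -0.2099, 0.1715]
tool_rot: [[0.32, 0.947, 0.002], [0.947, -0.32, -0.001], [0.0, 0.002, -1.0]]
wrist_force: [2.2, -1.0, 4.6]
opening: 0.0228
grip_force: 58.9
```

```bash
cat > arc.py <<'E'
from h import *
from bench import status
s=status.observe();R=np.array(s["tool_rot"])[:2,:2];p=np.array(s["tcp_pos"])[:2]
piv=np.array([.5975,-.0622]);yaw=.13
v=p-piv;a=np.arctan2(v[1],v[0])%(2*np.pi)
print("p",p.round(4),"r",np.hypot(*v).round(4),"theta est",round(np.radians(250)+yaw-a,4),"F",np.round(s["wrist_force"],1),"grip",s["grip_force"],s["opening"])
# tangential pull
a0=a;F=np.array(s["wrist_force"])[:2];print("Ftan(cw+)",(F@[np.sin(a),-np.cos(a)]).round(2),"Frad",(F@[np.cos(a),np.sin(a)]).round(2))
r=.15
for th in np.r_[np.arange(.05,.75,.05),.66,.68]:
    b=np.radians(250)+yaw-th
    print(round(th,2),(R.T@(piv+r*np.array([np.cos(b),np.sin(b)])-p)*100).round(2).tolist())
E
python3 arc.py
```

```text
p [ 0.5649 -0.2099] r 0.1513 theta est -0.0016 F [ 2.2 -1.   4.6] grip 58.87377440929413 0.022817516664944425
Ftan(cw+) -2.34 Frad 0.53
0.05 [0.06, -0.78]
0.1 [0.04, -1.53]
0.15 [0.05, -2.28]
0.2 [0.1, -3.03]
0.25 [0.19, -3.78]
0.3 [0.32, -4.52]
0.35 [0.48, -5.25]
0.4 [0.68, -5.97]
0.45 [0.91, -6.68]
0.5 [1.18, -7.38]
0.55 [1.49, -8.07]
0.6 [1.82, -8.74]
0.65 [2.2, -9.39]
0.7 [2.6, -10.02]
0.66 [2.27, -9.52]
0.68 [2.43, -9.77]
```

Request:
arm_command([
  [[0,0,0],[0,-0.78,0],1],
  [[0,0,0],[0,-1.53,0],1],
  [[0,0,0],[0,-2.28,0],1],
  [[0,0,0],[0.05,-3.03,0],1],
  [[0,0,0],[0.14,-3.78,0],1],
  [[0,0,0],[0.27,-4.52,0],1],
  [[0,0,0],[0.43,-5.25,0],1],
  [[0,0,0],[0.63,-5.97,0],1],
  [[0,0,0],[0.86,-6.68,0],1],
  [[0,0,0],[0.86,-6.68,0],1],
])

```text
time_s: 14.3
tcp_pos: [0.5048, -0.1816, 0.1716]
tool_rot: [[0.321, 0.947, 0.005], [0.947, -0.321, -0.004], [-0.002, 0.006, -1.0]]
wrist_force: [5.9, -5.1, -0.6]
opening: 0.0229
grip_force: 59.4
```

```bash
python3 arc.py
```

```text
p [ 0.5048 -0.1816] r 0.1512 theta est 0.441 F [ 5.9 -5.1 -0.6] grip 59.4051593542099 0.022853784336744787
Ftan(cw+) -7.82 Frad 0.39
0.05 [-0.69, 5.81]
0.1 [-0.72, 5.06]
0.15 [-0.7, 4.31]
0.2 [-0.65, 3.56]
0.25 [-0.56, 2.82]
0.3 [-0.44, 2.08]
0.35 [-0.28, 1.35]
0.4 [-0.08, 0.62]
0.45 [0.16, -0.09]
0.5 [0.43, -0.79]
0.55 [0.73, -1.47]
0.6 [1.07, -2.14]
0.65 [1.44, -2.8]
0.7 [1.84, -3.43]
0.66 [1.52, -2.92]
0.68 [1.68, -3.18]
```

Request:
arm_command([
  [[0,0,0],[0.13,-0.35,0],1],
  [[0,0,0],[0.27,-0.7,0],1],
  [[0,0,0],[0.42,-1.05,0],1],
  [[0,0,0],[0.57,-1.38,0],1],
  [[0,0,0],[0.57,-1.38,0],1],
])

```text
time_s: 14.92
tcp_pos: [0.4942, -0.1726, 0.1716]
tool_rot: [[0.321, 0.947, 0.006], [0.947, -0.321, -0.005], [-0.003, 0.008, -1.0]]
wrist_force: [7.3, -6.0, -2.6]
opening: 0.0229
grip_force: 59.2
```

```bash
python3 arc.py|head -2
```

```text
p [ 0.4942 -0.1726] r 0.1512 theta est 0.5331 F [ 7.3 -6.  -2.6] grip 59.231475591659546 0.02291339036038278
Ftan(cw+) -9.46 Frad -0.63
```

Request:
arm_command([
  [[0,0,0],[0.17,-0.34,0],1],
  [[0,0,0],[0.34,-0.67,0],1],
  [[0,0,0],[0.41,-0.8,0],1],
  [[0,0,0],[0.41,-0.8,0],1],
  [[0,0,0],[0.41,-0.8,0],1],
])

```text
time_s: 15.55
tcp_pos: [0.4871, -0.1655, 0.1715]
tool_rot: [[0.321, 0.947, 0.004], [0.947, -0.321, -0.003], [-0.002, 0.005, -1.0]]
wrist_force: [3.8, -3.9, 1.0]
opening: 0.0228
grip_force: 59.5
```

```bash
python3 arc.py|head -2
```

```text
p [ 0.4871 -0.1655] r 0.1511 theta est 0.5997 F [ 3.8 -3.9  1. ] grip 59.48322415351868 0.022806001484105474
Ftan(cw+) -5.5 Frad -0.13
```

The force fell from 9.5 N to 5.5 N, which is the third click. I'll move on into the hollow at about 0.66.

Request:
arm_command([
  [[0,0,0],[0.15,-0.26,0],1],
  [[0,0,0],[0.3,-0.52,0],1],
  [[0,0,0],[0.44,-0.77,0],1],
  [[0,0,0],[0.44,-0.77,0],1],
  [[0,0,0],[0.44,-0.77,0],1],
])

```text
time_s: 16.18
tcp_pos: [0.4818, -0.1594, 0.1716]
tool_rot: [[0.321, 0.947, 0.005], [0.947, -0.321, -0.005], [-0.003, 0.007, -1.0]]
wrist_force: [5.4, -5.5, -0.8]
opening: 0.0229
grip_force: 59.4
```

```bash
python3 arc.py|head -2;  python3 - <<'E'
from h import *
from bench import eyes
ims=[]
for n in("top","scene"):
    d=eyes.snapshot(n);ims.append(d["color"])
t,s=ims
d=pickle.load(open("s4.pkl","rb"));print(proj(d,[.582,.057,.163]))
k=lambda im,x,y,w,h:cv2.resize(im[y:y+h,x:x+w],(400,400),interpolation=cv2.INTER_CUBIC)
cv2.imwrite("pics/m6.png",np.hstack([k(t,222,140,120,120),k(s,200,150,130,130)]))
E
```

```text
p [ 0.4818 -0.1594] r 0.1511 theta est 0.6532 F [ 5.4 -5.5 -0.8] grip 59.412118792533875 0.022913947611565604
Ftan(cw+) -7.67 Frad -0.61
[302.69484305 180.22765842]
```

View pics/m6.png

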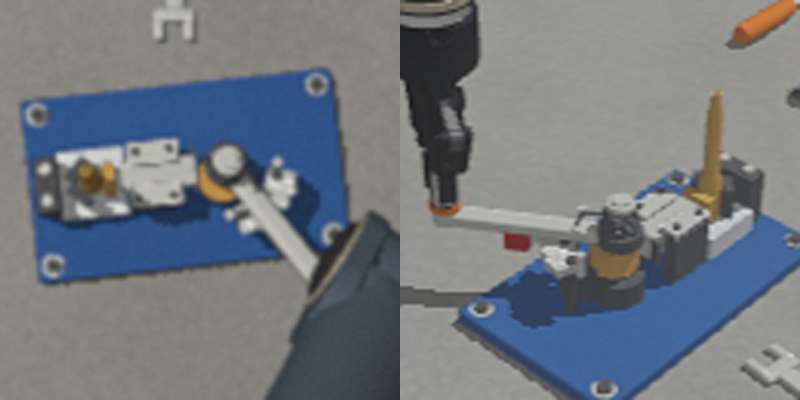

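The lever is held at about 0.65 rad. The jaw has closed on the nozzle, which is still upright, and the 7.7 N pull matches what the third hollow should give.

```bash
python3 -c "
from bench import ticket
print(ticket.hand_in())"
```

```text
the job is handed in; nothing more can be done
None
```

The job is handed in: the nozzle stands fully home in the seat and the gripper is still holding the lever at the third click (about 0.65 rad, 7.7 N pull), with the jaw closed on the nozzle.

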